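# Switch off and lock up the test instrument's case

## Task

Put the bench instrument away: first turn its black dial fully anticlockwise to the off stop, then push the case's lid fully shut, and last swing the steel hasp over so that it lies flat on the lid with the catch loop through its slot. Do not knock over or shove the bottle, jar, bellows and small bin standing around the case.

Things in the scene. Friction and masses are not known exactly. Their poses are not given: they have to be found in the camera images.
- case: Blue plastic case, fixed, 170 x 240 mm (its x, y), rim 90 mm high, walls 6 mm. Origin: centre of its underside, z up. Lid hinged along the rim on its +x side; hasp on its -x side, on a steel bracket 60 mm wide reaching x = -113, top z = 100 mm. Inside, a level grey panel at z = 65 mm. Yaw pi/2 +- 0.45: seen from the robot, lid on the left, hasp on the right.
- dial (a joint): Black bar dial on the panel, vertical axis at x = -10, y = 35 mm of the case. Bar 60 mm long (30 either side), 12 wide, hub 32 across, from z = 66 to 86 mm; a white line marks the pointer end. Rad: 0 = off stop (pointer to the case's +y, at the red dot), growing clockwise seen from above, to 4.0; starts 0.9 to 2.4. Takes 0.03 N m, stays where left; push or grip it.
- dial_top (a point): Centre of the dial's top, on its axis, 86 mm above the bench.
- lid (a joint): Blue lid, 170 x 240 x 14 mm, stiff hinge (0.4 N m, stays where left). Rad: 0 = shut, 1.57 = upright, to 2.0; starts 1.55 to 1.88. Hinge axis along the case's y at x = 85, z = 90 mm, in the lid's inner face; shut, it covers z = 90 to 104. Steel catch loop (26 mm long in x, 6 thick, 23 high) on its outer face at mid width, at x = -52 mm of the case when shut.
- lid_edge (a point): Middle of the lid's free edge, on its outer face (170 mm from the hinge, 14 mm off the hinge's plane).
- hasp (a joint): Flat steel strap 105 mm long from its hinge, 44 wide, 5 thick, slot 35 x 20 mm from 30 to 65 mm out; stiff hinge (0.07 N m, stays where left), axis along the case's y at x = -100, y = 0, z = 106.5 mm. Rad: 0 = flat on the shut lid pointing to the case's +x, catch loop through the slot; 1.57 = upright; to 2.7 (leaning away from the case); starts 1.8 to 2.5.
- hasp_tip (a point): Middle of the hasp's free end, 105 mm from its hinge, at half thickness.
- cleaner: Bystander: tall white bottle with blue cap, diameter 64, height 250 mm, loose, upright. Origin: centre of its underside.
- jar: Bystander: amber jar with black cap, diameter 68, height 95 mm, loose. Origin: centre of its underside.
- bellows: Bystander: white ribbed plastic bellows, diameter 68, height 75 mm, loose, upright. Origin: centre of its underside.
- bin: Bystander: small open blue bin, 70 x 60 mm, 45 mm high, loose. Origin: centre of its underside.
- vise: Grey bench vise, fixed, about 100 x 120 mm, 130 mm high, to the right of the case. Origin: centre of its underside.

How it is judged:
By the outcome, as a careful person would: the job done as asked, in the order asked, and still so for the second after the job is handed in, with the robot touching nothing.
It also fails if it takes over 64 s, if anything falls off the work surface, if the arm or the gripper's body presses on something with over 40 N, if the wrist force passes 120 N, or if a joint passes its speed limit or range.

## Robot

A 6-joint arm with a two-finger parallel gripper is mounted at the origin on the work surface. World frame = base frame: x ahead of the robot, y to its left, z up, the work surface at z = 0. Lengths are in m, angles in rad, forces in N, time in s.
With the tool pointing down it reaches from about 0.375 to 0.975 m from the base axis. Payload 3.8 kg.
Tool frame: the origin (TCP) lies at the very end of the fingers, on their centre line; the grasp point (between the pads) lies 19 mm behind it; z points along the fingers, y is the line along which they close (so a half turn about z gives the same grasp; the last joint's range is limited). The gripper opens to 88 mm and grips with 3 to 60 N. Pads are 18 mm wide; open, the fingers measure 123 mm over their backs; the gripper's body (75 mm by 187 mm) begins 45 mm behind the grasp point.
Start: joints at [-1.137, 0.264, 1.604, -0, 1.274, -0.037], TCP at [0.306, -0.602, 0.239] pointing down, gripper open.
Joint ranges: [-2.63, 2.63], [-0.94, 2.18], [0.31, 2.57], [-1.31, 4.45], [0, 2.66], [-2.55, 2.55]. Speed limits (rad/s): [2.57, 2.57, 3.14, 3.14, 3.14, 3.14].

## Interface

Orientations are given as a unit quaternion [w, x, y, z].
In Python, from station import * gives the robot as it stands. The module is installed in compiled form; this text tells all that it offers.
- The arm moves only by the tool jog_arm, never from a script. Its argument "series" is a list of rows, each a list of 2 entries, a list of its own where there are three numbers: the shift along the tool's x, y, z in units of 0.08 m (1.0 is 0.08 m), then the turn about the tool's z in units of 30 degrees (1.0 is 30 degrees). In form: [[[tx, ty, tz], twist], ...]. A call has 1 to 12 rows; each row is the pose to reach, as a shift and turn from the pose commanded when the call began, along the tool's axes at that moment; what a row does not reach only later rows make up. A row lasts 1/10 s, in which the tool goes at most 50 mm and 8.59 degrees, less where a joint would pass 70% of its speed; a pose out of reach is approached as far as the arm can. A call with a number of a shift or a turn outside -1 to 1 is refused whole. A call with a gripper value outside its range is refused whole. "claw" is the closure, from -1 (fully open) to 1 (shut), set as the call begins (left out, the last holds). The fingers move at their own pace and stop on an object; "force" is the grip in N (left out, the last holds). Time passes only in rows, so rows that repeat a pose let the fingers close. It gives the time, the measured TCP pose, the force, the opening and the grip force at its end, in the units of the state.
- observe(): the state, without advancing time (a new reading comes with each control period).
- capture(name): name is "side" or "top"; returns a dict with "frame" (400x640x3 uint8, red, green, blue), "fx", "fy", "cx", "cy" (pixels), "rvec" (rotation vector, rad) and "tvec" (3), from world to camera coordinates, as OpenCV has them. Camera axes: x right, y down, z forward; pixel columns grow to the right and rows downward; lengths in m; the calibration is good to about 2 mm. A picture is of the moment at which its call begins. There is no depth.
- finish_job(): hands the job in; it is judged then, once.
The state is a dict: "clock": time; "joints": joint angles; "dq": joint speeds; "tau": joint torques, N m; "position": TCP position; "tool_rot": TCP orientation; "force": force on the tool from outside, world axes, zero at the start; "ft_torque": the same for the moment, N m; "opening": finger opening in m; "finger_force": force on a finger pad.
Only numpy, scipy, OpenCV 4.12 (cv2) and the standard library are available. Lean on these libraries where they do the work, as an engineer would, in place of code of your own. Each camera call takes 0.05 s, during which the arm holds its last target. There are 200 camera calls.

## Working session

There is one attempt and no reset: what is moved stays moved. The work goes in short steps, Python scripts to look and compute and a tool call to move; the robot and the scene stay as the last step left them, time stands still between calls to the robot, and variables do not carry over. Pictures are saved under pics/ and viewed, at most 10 in all, crops included, and the job is handed in when it is done.

Besides the shell and the picture viewer there is one more tool, called after "Call:" in YAML: its name, and indented under it one key for each argument. jog_arm: Moves the arm, as the interface text tells. Its arguments: {"type":"object","properties":{"series":{"type":"array","items":{"type":"array"}},"claw":{"type":"number"},"force":{"type":"number"}},"required":["series"]}

```bash
mkdir -p pics
cat > h.py <<'E'
import numpy as np, cv2
from station import *
def cam(c):
    R,_=cv2.Rodrigues(np.array(c["rvec"],float)); t=np.array(c["tvec"],float).ravel()
    K=np.array([[c["fx"],0,c["cx"]],[0,c["fy"],c["cy"]],[0,0,1]]); return K,R,t
def ray(c,uv):
    K,R,t=cam(c); d=R.T@np.linalg.solve(K,[uv[0],uv[1],1]); return -R.T@t,d/np.linalg.norm(d)
def onz(c,uv,z):
    o,d=ray(c,uv); return o+d*(z-o[2])/d[2]
def two(c1,u1,c2,u2):
    o1,d1=ray(c1,u1);o2,d2=ray(c2,u2)
    s=np.linalg.lstsq(np.c_[d1,-d2],o2-o1,rcond=None)[0]
    a=o1+s[0]*d1;b=o2+s[1]*d2; return (a+b)/2,np.linalg.norm(a-b)
def proj(c,p):
    K,R,t=cam(c); q=K@(R@np.array(p)+t); return q[:2]/q[2]
def snap(n,f):
    c=capture(n); cv2.imwrite("pics/"+f,c["frame"][:,:,::-1]); np.save("pics/"+f[:-4]+".npy",c,allow_pickle=True); return c
def load(f): return np.load("pics/"+f+".npy",allow_pickle=True).item()
E
python3 - <<'E'
from h import *
for n in("side","top"):
    c=snap(n,n+"0.png"); K,R,t=cam(c); print(n,-R.T@t,R[2],c["fx"])
s=observe();print(s["clock"],s["position"],s["tool_rot"],s["opening"])
E
```

```text
side [0.45037654 0.8035521  0.787401  ] [ 0.16517067 -0.7639284  -0.6238045 ] 410.22331032594803
top [ 0.52649646 -0.09481451  1.19219017] [ 0.0784896   0.01633812 -0.99678104] 451.3454156119921
0.1 [ 0.30590053 -0.60098221  0.23753232] [-9.93840955e-04  9.72422016e-01  2.33226060e-01 -1.98926967e-04] 0.08790895493100047
```

View pics/top0.png

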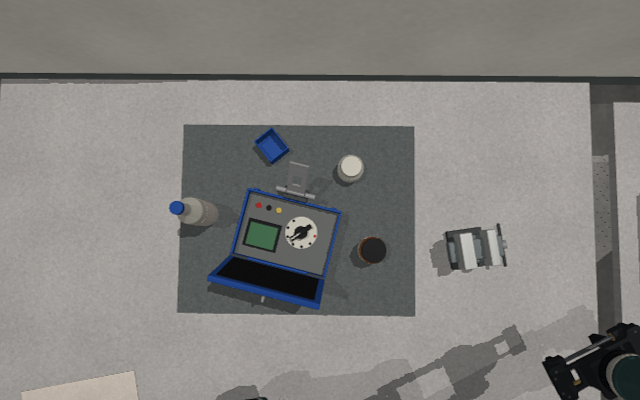

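View pics/side0.png

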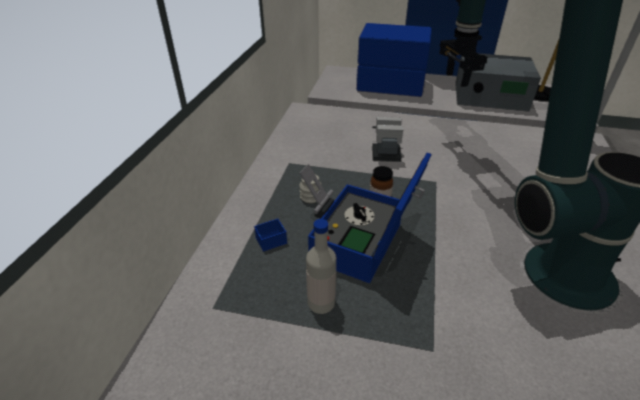

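Run:
```python
from h import *
a=load("top0");b=load("side0")
print(proj(a,[.306,-.602,.239]),proj(b,[.306,-.602,.239]),proj(a,[0.5,0,0]),proj(b,[0.,0,0]))
cv2.imwrite("pics/c1.png",cv2.resize(a["frame"][120:320,160:420,::-1],None,fx=3,fy=3,interpolation=cv2.INTER_CUBIC))
cv2.imwrite("pics/c2.png",cv2.resize(b["frame"][140:320,240:440,::-1],None,fx=3.3,fy=3.3,interpolation=cv2.INTER_CUBIC))
```

```text
[571.03359767 349.47393906] [455.51725225  78.3007318 ] [288.6806863  247.51298061] [568.28147891 273.03972397]
```

View pics/c1.png

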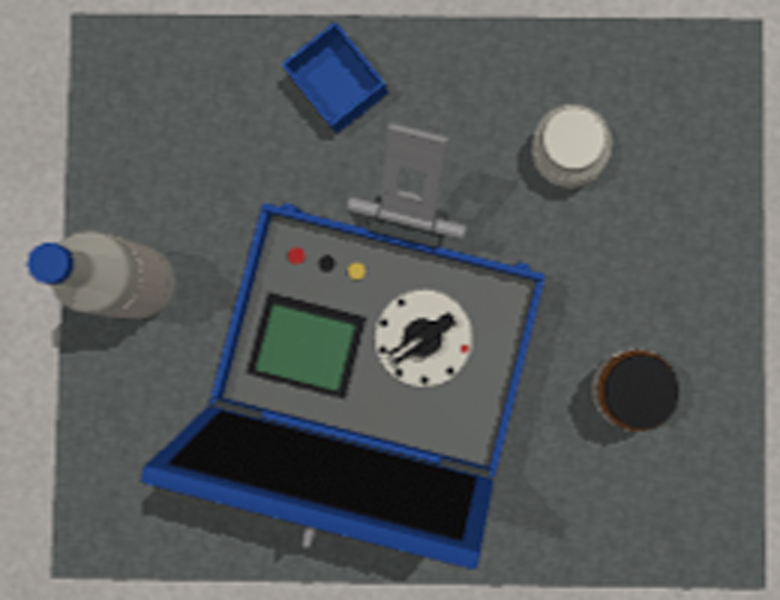

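View pics/c2.png

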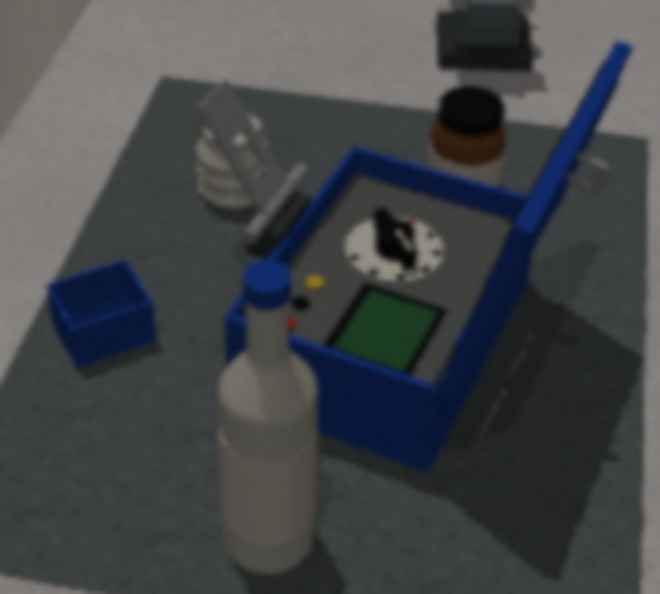

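The top view shows the case with its lid on the robot side, nearest me, and the hasp on the far side. So the yaw is near pi, not pi/2 as the text says, and I'll go by the images. The dial is at about (301,232) with its pointer to the lower left and the red dot on the right. The hasp leans away at (300,175), with the bin and bellows on either side of it.

```bash
cat >> h.py <<'E'
def T(x,y): return np.array([160+x/3,120+y/3])   # crop c1 -> pixel
def S(x,y): return np.array([240+x/3.3,140+y/3.3])
def disc(c,box):
    x0,y0,x1,y1=box; f=c["frame"][y0:y1,x0:x1].astype(int)
    m=((f.min(2)>f.max()*0.62)).astype(np.uint8)
    k=cv2.findContours(m,cv2.RETR_EXTERNAL,cv2.CHAIN_APPROX_NONE)[0]; k=max(k,key=cv2.contourArea)
    e=cv2.fitEllipse(cv2.convexHull(k)); return np.array(e[0])+[x0,y0],e[1]
E
python3 - <<'E'
from h import *
np.set_printoptions(precision=4,suppress=True)
a=load("top0");b=load("side0")
d1=disc(a,(280,210,322,255));d2=disc(b,(338,198,380,232));print(d1,d2)
P,e=two(a,d1[0],b,d2[0]);print("disc",P,e)
n={k:onz(a,T(*v),.09)for k,v in dict(FL=(266,207),FR=(543,278),NR=(493,470),NL=(213,403)).items()}
for k in n:print(k,n[k])
print("w,l",np.linalg.norm(n["FL"]-n["FR"]),np.linalg.norm(n["FR"]-n["NR"]))
# far corners two-view check
print("FR2",two(a,T(543,278),b,S(356,150)),"FL2",two(a,T(266,207),b,S(232,315)))
red=onz(a,T(464,348),.066);c=onz(a,d1[0],.066);print("red dir",red-c,c)
y=n["FR"]-n["FL"];print("yaw from far edge",np.arctan2(y[1],y[0])-np.pi/2, "near", )
p0=onz(a,T(425,336),.086);p1=onz(a,T(392,360),.086);t=onz(a,T(452,318),.086)
print("dial top",p0,"pt",p1-p0,"bar ang",np.arctan2(*(p1-t)[1::-1]))
# lid free edge corners: top view outer corners / side view
print("lid R",two(a,T(476,566),b,S(622,45)),"lidtop-centre candidates")
print("hasp tip L,R",two(a,T(390,126),b,S(203,107)),two(a,T(447,140),b,S(222,82)))
for k,v in dict(bottlecap=((50,263),.25),bin=((335,75),.045),bell=((575,137),.075),jar=((641,390),.095)).items():print(k,onz(a,T(*v[0]),v[1]))
E
```

```text
(array([300.6588, 232.2064]), (32.19313049316406, 32.20540237426758)) (array([353.3141, 215.6123]), (15.023868560791016, 19.81739616394043))
disc [ 0.5473 -0.0331  0.0581] 0.014886910420616423
FL [0.6439 0.0942 0.09  ]
FR [ 0.5886 -0.1335  0.09  ]
NR [ 0.4331 -0.0948  0.09  ]
NL [0.4834 0.1331 0.09  ]
w,l 0.2343101972450608 0.1602189757689098
FR2 (array([ 0.5887, -0.1338,  0.0806]), np.float64(0.0007893174777200205)) FL2 (array([0.6434, 0.0949, 0.0849]), np.float64(0.002088215686254117))
red dir [-0.0089 -0.035   0.    ] [ 0.5399 -0.0344  0.066 ]
yaw from far edge -3.3796479475576 near
dial top [ 0.5402 -0.0379  0.086 ] pt [-0.0199  0.0266  0.    ] bar ang 2.195395526538008
lid R (array([ 0.3834, -0.084 ,  0.2478]), np.float64(0.00468978457365116)) lidtop-centre candidates
hasp tip L,R (array([ 0.6928, -0.0149,  0.1919]), np.float64(0.004482739674661515)) (array([ 0.686 , -0.0571,  0.1877]), np.float64(0.0007592646398362318))
bottlecap [0.5854 0.2175 0.25  ]
bin [0.7635 0.0455 0.045 ]
bell [ 0.7073 -0.1594  0.075 ]
jar [ 0.4992 -0.213   0.095 ]
```

The case yaw measures about 166°, centre about (0.538, 0.000), and the dial about (0.540, -0.036) at 2.28 rad. The rim heights, the size and the red-dot direction all agree. I'll raise and align the tool first.

Call:
jog_arm:
  series:
    - [[0, 0, -0.5], 0.3]
    - [[0, 0, -1], 0.6]
    - [[0, 0, -1], 0.9]
    - [[0, 0, -1], 1]
    - [[0, 0, -1], 1]
  claw: 1
  force: 20

```text
clock: 0.6
position: [0.3061, -0.6015, 0.3186]
tool_rot: [-0.0, 1.0, -0.026, -0.0]
force: [-0.8, 0.3, -0.6]
opening: 0.0499
finger_force: 0.0
```

Call:
jog_arm:
  series:
    - [[0, 0, 0], 0.28]
    - [[0, 0, 0], 0.353]
    - [[0, 0, 0], 0.353]
    - [[0, 0, 0], 0.353]

```text
clock: 1.0
position: [0.3061, -0.6013, 0.3179]
tool_rot: [-0.001, 0.993, -0.117, -0.0]
force: [0.8, -1.0, -0.4]
opening: 0.0182
finger_force: 0.0
```

```bash
cat >> h.py <<'E'
from scipy.spatial.transform import Rotation as Ro
C=np.array([.538,.0005,0]);yaw=2.904
RC=Ro.from_euler("z",yaw).as_matrix()
def w(p): return C+RC@np.array(p)
def go(p):
    s=observe();q=s["tool_rot"];M=Ro.from_quat([q[1],q[2],q[3],q[0]]).as_matrix()
    return M.T@(np.array(p)-s["position"])/.08
def case():
    s=observe(); q=s["tool_rot"];M=Ro.from_quat([q[1],q[2],q[3],q[0]]).as_matrix()
    print("t",s["clock"],"case pos mm",(RC.T@(s["position"]-C)*1000).round(1),"F case",(RC.T@s["force"]).round(1),"xang",np.degrees(np.arctan2(M[1,0],M[0,0])).round(1),"q",np.round(s["joints"],2),"op",s["opening"])
E
python3 -c "
from h import *
case();print(go([.526,-.076,.30]))"
```

```text
t 1.0 case pos mm [ 83.8 639.5 317.9] F case [-1.   0.8 -0.4] xang -13.5 q [-1.14  0.23  1.5   0.    1.41  0.67] op 0.018191040742457313
[ 1.14199012 -7.02593142  0.23034988]
```

Call:
jog_arm:
  series:
    - [[0.16, -0.5, 0], 0]
    - [[0.16, -1, 0], 0]
    - [[0.16, -1, 0], 0]

```text
clock: 1.3
position: [0.3386, -0.523, 0.3185]
tool_rot: [-0.001, 0.993, -0.116, -0.0]
force: [-0.6, -0.2, -0.3]
opening: 0.0006
finger_force: 0.0
```

Call:
jog_arm:
  series:
    - [[0.16, -0.5, 0], 0]
    - [[0.16, -1, 0], 0]
    - [[0.16, -1, 0], 0]

```text
clock: 1.6
position: [0.3697, -0.449, 0.3189]
tool_rot: [-0.001, 0.993, -0.116, 0.0]
force: [-0.4, -0.9, -0.5]
opening: 0.0005
finger_force: 0.0
```

Call:
jog_arm:
  series:
    - [[0.16, -0.5, 0], 0]
    - [[0.16, -1, 0], 0]
    - [[0.16, -1, 0], 0]

```text
clock: 1.9
position: [0.4008, -0.375, 0.319]
tool_rot: [-0.0, 0.993, -0.116, 0.0]
force: [-0.2, -0.2, 0.4]
opening: 0.0006
finger_force: 0.0
```

Call:
jog_arm:
  series:
    - [[0.16, -0.5, 0], 0]
    - [[0.16, -1, 0], 0]
    - [[0.16, -1, 0], 0]

```text
clock: 2.2
position: [0.4321, -0.3008, 0.3189]
tool_rot: [-0.0, 0.993, -0.117, 0.0]
force: [0.3, -0.3, -0.1]
opening: 0.0002
finger_force: 0.0
```

Call:
jog_arm:
  series:
    - [[0.16, -0.5, 0], 0]
    - [[0.16, -1, 0], 0]
    - [[0.16, -1, 0], 0]

```text
clock: 2.5
position: [0.4635, -0.2264, 0.3188]
tool_rot: [-0.0, 0.993, -0.117, 0.0]
force: [-0.0, -0.6, 0.6]
opening: 0.0004
finger_force: 0.0
```

Call:
jog_arm:
  series:
    - [[0.16, -0.5, 0], 0]
    - [[0.16, -1, 0], 0]
    - [[0.16, -1, 0], 0]

```text
clock: 2.8
position: [0.4949, -0.152, 0.3187]
tool_rot: [-0.0, 0.993, -0.117, 0.0]
force: [-0.3, -0.4, 0.3]
opening: 0.0007
finger_force: 0.0
```

Call:
jog_arm:
  series:
    - [[0.16, -0.5, 0], 0]
    - [[0.16, -1, 0], 0]
    - [[0.16, -1, 0], 0]
    - [[0.16, -1, 0], 0]
    - [[0.16, -1, 0], 0]
    - [[0.16, -1, 0], 0]

```text
clock: 3.4
position: [0.5249, -0.0802, 0.3187]
tool_rot: [0.0, 0.993, -0.119, -0.0]
force: [-0.9, 0.4, -0.4]
opening: 0.0003
finger_force: 0.0
```

```bash
python3 -c "
from h import *
case()
a=snap('top','top1.png');b=snap('side','side1.png')
cv2.imwrite('pics/m1.png',np.vstack([cv2.resize(a['frame'][100:340,160:440,::-1],(560,300),interpolation=3)[:, :],cv2.resize(b['frame'][60:300,240:520,::-1],(560,300),interpolation=3)]))"
```

```text
t 3.4 case pos mm [ -6.2  81.5 318.7] F case [ 0.9 -0.1 -0.4] xang -13.7 q [-0.2  -0.05  1.8  -0.    1.39  1.61] op 0.000319199535525945
```

View pics/m1.png

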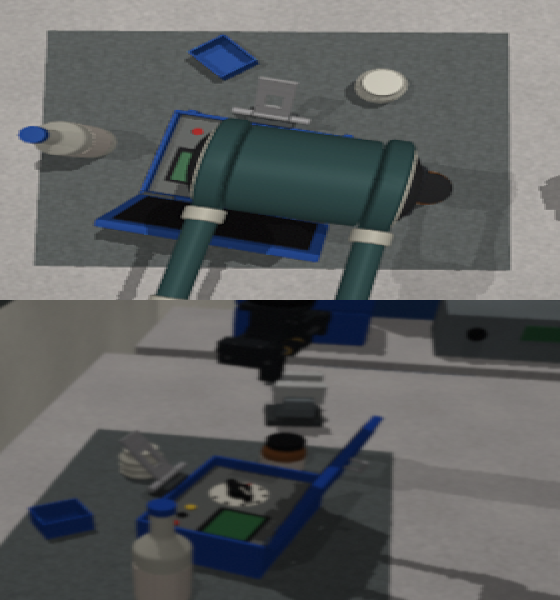

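Call:
jog_arm:
  series:
    - [[0, -0.05, 0.3], 0]
    - [[0, -0.05, 0.6], 0]
    - [[0, -0.05, 1], 0]
    - [[0, -0.05, 1], 0]

```text
clock: 3.9
position: [0.5226, -0.0745, 0.2339]
tool_rot: [-0.0, 0.993, -0.119, -0.005]
force: [-0.8, 0.7, -1.7]
opening: 0.0007
finger_force: 0.0
```

Call:
jog_arm:
  series:
    - [[0, 0, 0.3], 0]
    - [[0, 0, 0.6], 0]
    - [[0, 0, 1], 0]
    - [[0, 0, 1], 0]

```text
clock: 4.3
position: [0.5233, -0.0744, 0.1558]
tool_rot: [-0.0, 0.993, -0.119, -0.003]
force: [-0.7, 0.0, 0.1]
opening: 0.0003
finger_force: 0.0
```

```bash
python3 -c "
from h import *
case()
b=snap('side','side2.png')
cv2.imwrite('pics/m2.png',cv2.resize(b['frame'][0:300,200:600,::-1],(800,600),interpolation=3))"
```

```text
t 4.3 case pos mm [ -3.3  76.3 155.8] F case [0.7 0.2 0.1] xang -13.6 q [-0.19  0.06  2.   -0.    1.09  1.62] op 0.00033766359342168986
```

View pics/m2.png

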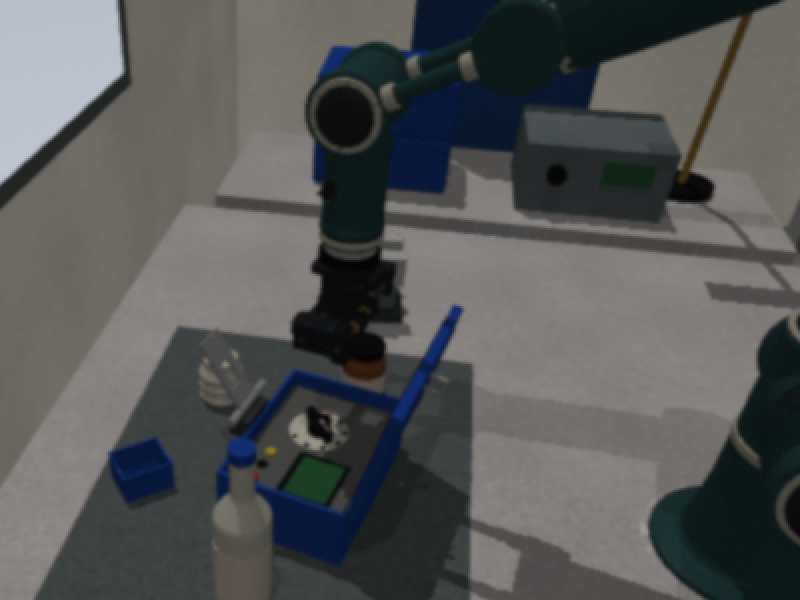

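Call:
jog_arm:
  series:
    - [[0, 0, 0.3], 0]
    - [[0, 0, 0.6], 0]
    - [[0, 0, 0.8], 0]
    - [[0, 0, 1], 0]
    - [[0, 0, 1], 0]
    - [[0, 0, 1], 0]

```text
clock: 4.95
position: [0.5276, -0.0749, 0.0808]
tool_rot: [0.0, 0.993, -0.119, 0.001]
force: [0.2, 0.5, -0.3]
opening: 0.0005
finger_force: 0.0
```

Call:
jog_arm:
  series:
    - [[0.1, 0, 0.04], 0]
    - [[0.2, -0.02, 0.04], 0]
    - [[0.29, -0.04, 0.04], 0]
    - [[0.36, -0.07, 0.04], 0]
    - [[0.4, -0.16, 0.04], 0]
    - [[0.43, -0.26, 0.04], 0]
    - [[0.45, -0.35, 0.04], 0]
    - [[0.46, -0.45, 0.04], 0]
    - [[0.46, -0.45, 0.04], 0]
    - [[0.46, -0.45, 0.04], 0]

```text
clock: 5.95
position: [0.5697, -0.0473, 0.0751]
tool_rot: [-0.0, 0.993, -0.118, -0.001]
force: [-0.1, -0.5, 0.1]
opening: 0.0008
finger_force: 0.0
```

```bash
python3 -c "
from h import *
case()"
```

```text
t 5.95 case pos mm [-42.   39.   75.1] F case [-0.   0.5  0.1] xang -13.6 q [-0.13  0.23  1.97  0.    0.94  1.68] op 0.000764344733115535
```

Call:
jog_arm:
  series:
    - [[0, -0.12, 0.04], 0]
    - [[0, -0.24, 0.04], 0]
    - [[0, -0.36, 0.04], 0]
    - [[0, -0.475, 0.04], 0]
    - [[-0.05, -0.475, 0.04], 0]
    - [[-0.1, -0.475, 0.04], 0]
    - [[-0.15, -0.475, 0.04], 0]
    - [[-0.2, -0.475, 0.04], 0]
    - [[-0.24, -0.475, 0.04], 0]
    - [[-0.28, -0.475, 0.04], 0]
    - [[-0.28, -0.475, 0.04], 0]
    - [[-0.28, -0.475, 0.04], 0]

```text
clock: 7.15
position: [0.5645, -0.0077, 0.0735]
tool_rot: [0.0, 0.993, -0.118, 0.008]
force: [19.9, -3.6, -15.1]
opening: 0.0006
finger_force: 10.5
```

```bash
python3 -c "
from h import *
case();b=snap('side','side3.png')
cv2.imwrite('pics/m3.png',cv2.resize(b['frame'][140:290,260:460,::-1],(800,600),interpolation=3))"
```

```text
t 7.15 case pos mm [-27.7   1.8  73.5] F case [-20.2  -1.2 -15.1] xang -13.6 q [-0.06  0.21  2.   -0.    0.91  1.75] op 0.0006136413592883399
```

View pics/m3.png

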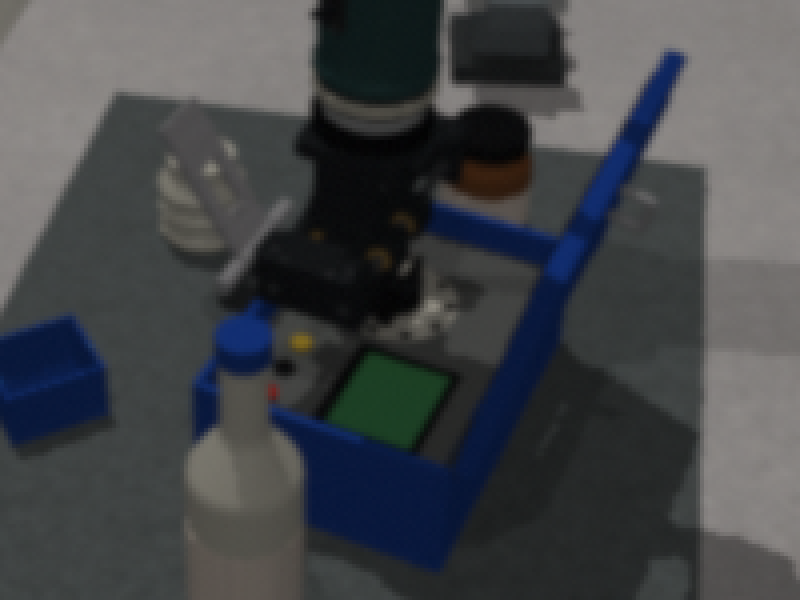

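Call:
jog_arm:
  series:
    - [[0.15, 0, 0], 0]
    - [[0.15, 0, -0.3], 0]
    - [[0.15, 0, -0.7], 0]
    - [[0.15, 0, -1], 0]

```text
clock: 7.6
position: [0.5679, -0.0093, 0.1531]
tool_rot: [0.0, 0.993, -0.119, -0.001]
force: [0.3, -0.2, 0.8]
opening: 0.0008
finger_force: 0.0
```

Call:
jog_arm:
  series:
    - [[0, 0, -0.5], 0]
    - [[0, 0, -1], 0]
    - [[0, 0, -1], 0]

```text
clock: 7.9
position: [0.5718, -0.0094, 0.239]
tool_rot: [-0.0, 0.993, -0.119, 0.005]
force: [0.7, -0.3, -0.5]
opening: 0.0007
finger_force: 0.0
```

Call:
jog_arm:
  series:
    - [[0, 0, -0.5], 0]
    - [[0, 0, -1], 0]
    - [[0, 0, -1], 0]
    - [[0, 0, -1], 0]

```text
clock: 8.3
position: [0.5687, -0.0091, 0.3125]
tool_rot: [0.0, 0.993, -0.119, -0.0]
force: [0.0, 0.2, 0.5]
opening: 0.0001
finger_force: 0.0
```

```bash
python3 -c "
from h import *
case();b=snap('side','side4.png');a=snap('top','top4.png')
x=cv2.resize(b['frame'][190:250,330:410,::-1],(400,300),interpolation=3);y=cv2.resize(a['frame'][120:320,160:427,::-1],(400,300),interpolation=3)
z=cv2.resize(b['frame'][100:310,240:520,::-1],(400,300),interpolation=3)
cv2.imwrite('pics/m4.png',np.vstack([np.hstack([x,y]),np.hstack([z,z])]))"
```

```text
t 8.3 case pos mm [-32.1   2.1 312.5] F case [ 0.  -0.2  0.5] xang -13.6 q [-0.06  0.03  1.74 -0.    1.38  1.75] op 0.0001329287813147503
```

View pics/m4.png

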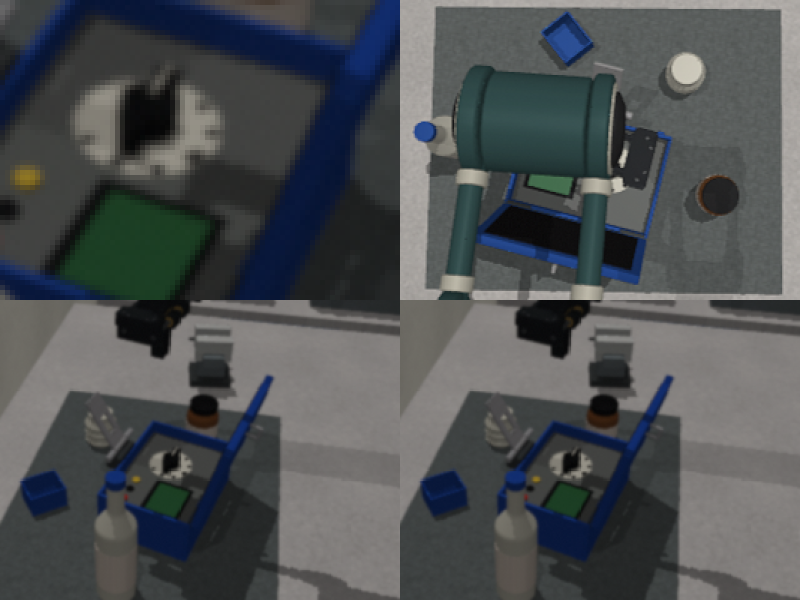

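```bash
python3 -c "
from h import *
b=load('side4')
L=lambda p:((proj(b,w(p))-[330,190])*5).round(0)
for d in(0,.15,.3,.6):print(d,[L([-.010+r*np.sin(d),.035+r*np.cos(d),.086]) for r in(-.03,0,.03)])
g=b['frame'][190:250,330:410].astype(int);big=cv2.resize(b['frame'][190:250,330:410],None,fx=5,fy=5,interpolation=3)
def D(p):
  q=onz(b,np.array(p)/5+[330,190],.086);return (RC.T@(q-C)*1000).round(1)
print('white line',D((150,90)),D((178,64)),'bar ends',D((125,150)),D((155,68)),D((175,80)))
print('red dot expected',L([-.010,.071,.066]))
"
```

```text
0 [array([126., 122.]), array([148.,  89.]), array([169.,  57.])]
0.15 [array([119., 119.]), array([148.,  89.]), array([177.,  60.])]
0.3 [array([112., 115.]), array([148.,  89.]), array([184.,  63.])]
0.6 [array([101., 107.]), array([148.,  89.]), array([195.,  71.])]
white line [-8.8 34.4 86. ] [-3.5 61.4 86. ] bar ends [ -2.1 -15.9  86. ] [-13.4  52.7  86. ] [ 0.1 48.  86. ]
red dot expected [171.  79.]
```

```bash
python3 -c "
from h import *
b=load('side4')
g=b['frame'].min(2)
print(g[198:222,350:374])
"
```

```text
[[ 55  55  55  56  56  55  56  56  56  55  53  53  52  50  45  39  36  33
   26  20  16  14  11  11]
 [ 56  56  56  55  56  55  56  56  56  56  55  56  56  56  54  52  53  50
   44  37  32  26  25  22]
 [ 55  55  56  56  56  56  57  56  56  56  56  57  55  56  56  55  55  55
   54  52  49  46  45  41]
 [ 56  55  55  56  57  56  55  57  56  56  55  56  56  57  56  55  57  58
   58  59  60  60  60  59]
 [ 56  56  56  56  56  56  56  56  55  56  55  53  55  62  60  57  57  59
   62  62  64  64  64  64]
 [ 56  56  57  56  56  57  57  56  56  55  51  47  57  67  61  52  53  58
   62  64  64  65  64  65]
 [ 55  58  57  58  58  58  58  57  58  56  50  52  65  61  43  38  48  57
   62  64  64  65  65  64]
 [ 58  59  64  67  71  73  68  61  60  56  55  69  74  52  27  32  50  61
   64  65  64  64  65  65]
 [ 72  80  88  93  90  85  73  58  48  46  62  81  68  38  22  43  67  73
   69  65  65  65  64  65]
 [102 111 116 112  91  63  42  30  26  37  63  67  46  22  25  60  93  99
   87  74  68  65  64  64]
 [127 131 130 117  79  38  15  11  15  31  49  43  24  12  28  69 109 122
  114  96  80  6
[... 624 characters left out ...]
17 109  74  32  12  10   7   7   5   5   6   6   8  27  66 106 128
  134 134 129 116 105 101]
 [117 117 109  75  33  10   7   6   5   4   4   7   8  17  40  72 103 125
  134 133 120  92  73  78]
 [116 117 109  74  32  10   7   5   6  11  13  17  24  40  63  93 117 131
  135 135 127 104  92  88]
 [118 117 108  74  31   8   5  10  21  32  41  47  56  69  88 112 129 134
  133 132 132 128 120 103]
 [124 122 110  73  32  10   7  19  41  63  80  86  91  99 107 123 130 125
  120 117 121 127 118  94]
 [131 127 109  72  39  24  22  36  63  85 107 113 120 126 128 130 123 101
   80  76  89 103  96  77]
 [124 118  92  63  54  51  52  61  78  99 118 126 131 134 135 131 115  83
   53  45  61  71  66  59]]
```

The dial's white line runs (360.2,208) to (363.2,202). The off position predicts its tip at (363.8,201.4), so the dial is off. Next I'll go over the lid to its robot side.

Call:
jog_arm:
  series:
    - [[-0.5, -0.2, -0.1], 0]
    - [[-1, -0.4, -0.1], 0]
    - [[-1, -0.65, -0.1], 0]

```text
clock: 8.7
position: [0.4984, 0.0611, 0.3173]
tool_rot: [0.001, 0.993, -0.119, -0.004]
force: [1.1, -0.1, 0.0]
opening: 0.0002
finger_force: 0.0
```

Call:
jog_arm:
  series:
    - [[-0.5, 0, 0], 0]
    - [[-1, 0, 0], 0]
    - [[-1, 0, 0], 0]

```text
clock: 9.0
position: [0.4211, 0.08, 0.3174]
tool_rot: [0.001, 0.993, -0.118, -0.003]
force: [0.0, -0.4, 0.5]
opening: 0.0002
finger_force: 0.0
```

Call:
jog_arm:
  series:
    - [[-0.3, 0, 0], 0]
    - [[-0.6, 0, 0], 0]
    - [[-0.6, 0, 0], 0]
    - [[-0.6, 0, 0], 0]
    - [[-0.6, 0, 0], 0]

```text
clock: 9.5
position: [0.3799, 0.0904, 0.3197]
tool_rot: [0.0, 0.993, -0.119, -0.0]
force: [1.1, -0.5, -0.9]
opening: 0.0003
finger_force: 0.0
```

```bash
python3 -c "
from h import *
case();b=snap('side','side5.png');a=snap('top','top5.png')
y=cv2.resize(a['frame'][180:380,160:427,::-1],(400,300),interpolation=3)
z=cv2.resize(b['frame'][100:280,320:560,::-1],(400,300),interpolation=3)
cv2.imwrite('pics/m5.png',np.vstack([y,z]))"
```

```text
t 9.5 case pos mm [174.9 -50.2 319.7] F case [-1.2  0.3 -0.9] xang -13.6 q [ 0.17 -0.34  2.04 -0.    1.44  1.98] op 0.00025725506412008214
```

View pics/m5.png

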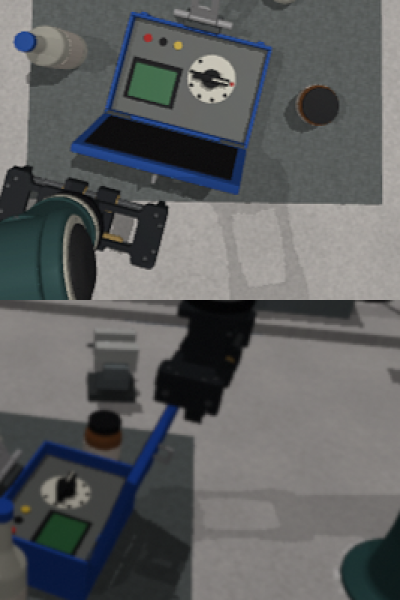

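The top view shows the dial's white line ending at the red dot, at about crop (230,85), so it is off. The hand is clear behind the lid, and I'll descend.

Call:
jog_arm:
  series:
    - [[0, 0, 0.3], 0]
    - [[0, 0, 0.6], 0]
    - [[0, 0, 0.8], 0]
    - [[0, 0, 0.8], 0]

```text
clock: 10.0
position: [0.3779, 0.0902, 0.2535]
tool_rot: [0.001, 0.993, -0.119, -0.003]
force: [0.1, -0.9, 0.3]
opening: 0.0006
finger_force: 0.0
```

Call:
jog_arm:
  series:
    - [[0, 0, 0.25], 0]
    - [[0, 0, 0.45], 0]
    - [[0, 0, 0.45], 0]
    - [[0, 0, 0.45], 0]
    - [[0, 0, 0.45], 0]

```text
clock: 10.5
position: [0.3803, 0.0908, 0.2218]
tool_rot: [-0.0, 0.993, -0.119, 0.001]
force: [-0.4, -0.0, -0.3]
opening: 0.0006
finger_force: 0.0
```

```bash
python3 -c "
from h import *
case()"
```

```text
t 10.5 case pos mm [174.5 -50.7 221.8] F case [ 0.4  0.1 -0.3] xang -13.6 q [ 0.17 -0.29  2.18 -0.    1.25  1.98] op 0.0005785991846690159
```

Call:
jog_arm:
  series:
    - [[0.15, 0, 0], 0]
    - [[0.28, 0, 0], 0]
    - [[0.4, 0, 0], 0]
    - [[0.5, 0, -0.03], 0]
    - [[0.6, 0, -0.06], 0]
    - [[0.7, 0, -0.08], 0]
    - [[0.8, 0, -0.1], 0]
    - [[0.9, 0, -0.1], 0]
    - [[0.98, 0, -0.1], 0]
    - [[0.98, 0, -0.1], 0]
    - [[0.98, 0, -0.1], 0]

```text
clock: 11.6
position: [0.4563, 0.0721, 0.2286]
tool_rot: [-0.0, 0.993, -0.119, 0.001]
force: [-0.1, 0.9, -0.5]
opening: 0.0004
finger_force: 0.0
```

```bash
python3 -c "
from h import *
case()"
```

```text
t 11.6 case pos mm [ 96.3 -50.4 228.6] F case [ 0.3 -0.9 -0.5] xang -13.6 q [ 0.1  -0.14  2.05 -0.    1.23  1.91] op 0.0003900059953013518
```

Call:
jog_arm:
  series:
    - [[0.12, 0, 0], 0]
    - [[0.24, 0, 0.01], 0]
    - [[0.36, 0, 0.02], 0]
    - [[0.47, 0, 0.03], 0]
    - [[0.57, 0, 0.06], 0]
    - [[0.66, 0, 0.09], 0]
    - [[0.75, 0, 0.13], 0]
    - [[0.84, 0, 0.18], 0]
    - [[0.92, 0, 0.23], 0]
    - [[1, 0, 0.28], 0]
    - [[1, 0, 0.28], 0]

```text
clock: 12.7
position: [0.5342, 0.0531, 0.2055]
tool_rot: [0.0, 0.993, -0.119, 0.0]
force: [0.2, 0.9, -0.3]
opening: 0.0005
finger_force: 0.0
```

Call:
jog_arm:
  series:
    - [[0.1, 0, 0.07], 0]
    - [[0.19, 0, 0.14], 0]
    - [[0.28, 0, 0.22], 0]
    - [[0.36, 0, 0.3], 0]
    - [[0.43, 0, 0.4], 0]
    - [[0.5, 0, 0.5], 0]
    - [[0.56, 0, 0.6], 0]
    - [[0.61, 0, 0.7], 0]
    - [[0.66, 0, 0.8], 0]
    - [[0.7, 0, 0.9], 0]
    - [[0.7, 0, 0.9], 0]

```text
clock: 13.8
position: [0.587, 0.0401, 0.1322]
tool_rot: [0.0, 0.993, -0.119, -0.001]
force: [-0.4, -0.7, -0.2]
opening: 0.0006
finger_force: 0.0
```

```bash
python3 -c "
from h import *
case()"
```

```text
t 13.8 case pos mm [-38.3 -50.  132.2] F case [ 0.2  0.8 -0.2] xang -13.6 q [ 0.03  0.19  1.9  -0.    1.05  1.83] op 0.0005769672614178828
```

Call:
jog_arm:
  series:
    - [[0.03, 0, 0.1], 0]
    - [[0.05, 0, 0.2], 0]
    - [[0.07, 0, 0.28], 0]
    - [[0.07, 0, 0.34], 0]
    - [[0.07, 0, 0.38], 0]
    - [[0.07, 0, 0.42], 0]
    - [[0.07, 0, 0.46], 0]
    - [[0.07, 0, 0.46], 0]
    - [[0.07, 0, 0.46], 0]

```text
clock: 14.7
position: [0.5933, 0.0389, 0.1041]
tool_rot: [0.0, 0.993, -0.118, 0.0]
force: [-17.0, -1.0, 37.9]
opening: 0.0005
finger_force: 18.9
```

```bash
python3 -c "
from h import *
case()"
```

```text
t 14.7 case pos mm [-44.7 -50.3 104.1] F case [16.2  4.9 37.9] xang -13.6 q [ 0.02  0.23  1.91 -0.    1.    1.83] op 0.0005347100196088183
```

Lid shut: the tip sits at z = 104 mm under 38 N. The hasp is at about 2.15 rad, with its tip at case (-155, 0, 190) mm. I'll lift and go behind it.

Call:
jog_arm:
  series:
    - [[0, 0, -0.3], 0]
    - [[0, 0, -0.7], 0]
    - [[0, 0, -1], 0]
    - [[0, 0, -1], 0]

```text
clock: 15.1
position: [0.5957, 0.039, 0.1815]
tool_rot: [-0.001, 0.993, -0.119, 0.004]
force: [0.9, -0.5, 0.0]
opening: 0.0
finger_force: 0.0
```

Call:
jog_arm:
  series:
    - [[0, 0, -0.5], 0]
    - [[0, 0, -1], 0]
    - [[0, 0, -1], 0]
    - [[0, 0, -1], 0]

```text
clock: 15.5
position: [0.5931, 0.0389, 0.257]
tool_rot: [-0.0, 0.993, -0.119, 0.0]
force: [0.1, -0.4, -0.8]
opening: 0.0005
finger_force: 0.0
```

Call:
jog_arm:
  series:
    - [[0.4, 0.3, 0], 0]
    - [[0.8, 0.6, 0], 0]
    - [[0.95, 0.63, 0], 0]
    - [[0.95, 0.63, 0], 0]

```text
clock: 15.9
position: [0.6546, -0.0288, 0.2536]
tool_rot: [-0.0, 0.993, -0.119, -0.002]
force: [0.2, -0.1, 0.7]
opening: 0.0002
finger_force: 0.0
```

Call:
jog_arm:
  series:
    - [[0.4, 0, 0], 0]
    - [[0.8, 0, 0], 0]
    - [[0.88, 0, 0], 0]
    - [[0.88, 0, 0], 0]
    - [[0.88, 0, 0], 0]

```text
clock: 16.4
position: [0.7219, -0.0435, 0.2562]
tool_rot: [-0.0, 0.993, -0.118, -0.001]
force: [0.1, 0.1, 0.1]
opening: 0.0005
finger_force: 0.0
```

```bash
python3 -c "
from h import *
case();b=snap('side','side6.png')
x=cv2.resize(b['frame'][140:260,280:440,::-1],(800,600),interpolation=3)
cv2.imwrite('pics/m6.png',x)
for q in((-.155,0,.19),(-.100,0,.1065)):print(proj(b,w(q)))
# lid shut check: blue extent high above rim
f=b['frame'].astype(int);m=(f[...,2]>f[...,0]+40)&(f[...,2]>60);ys,xs=np.where(m[140:300,300:460]);print('blue rows',ys.min()+140,'cols',xs.max()+300,'expected shut lid corners',[proj(b,w((sx,sy,.104))).round(1) for sx in(-.085,.085) for sy in(-.12,.12)])
"
```

```text
t 16.4 case pos mm [-189.1   -0.5  256.2] F case [-0.  -0.1  0.1] xang -13.6 q [-0.09  0.35  1.47  0.    1.33  1.71] op 0.0004916201703811346
[304.36563822 168.48210689]
[323.57226482 199.76076773]
blue rows 181 cols 403 expected shut lid corners [array([307.3, 230. ]), array([346.9, 178.2]), array([372.8, 252.4]), array([404.5, 194.5])]
```

Call:
jog_arm:
  series:
    - [[0, 0, 0.3], 0]
    - [[0, 0, 0.6], 0]
    - [[0, 0, 0.9], 0]
    - [[0, 0, 1], 0]
    - [[0, 0, 1], 0]

```text
clock: 16.95
position: [0.7216, -0.044, 0.1756]
tool_rot: [0.0, 0.993, -0.118, -0.002]
force: [0.8, -0.4, 0.4]
opening: 0.0004
finger_force: 0.0
```

Call:
jog_arm:
  series:
    - [[-0.15, 0, 0], 0]
    - [[-0.27, 0, 0], 0]
    - [[-0.36, 0, -0.05], 0]
    - [[-0.45, 0, -0.1], 0]
    - [[-0.54, 0, -0.14], 0]
    - [[-0.63, 0, -0.18], 0]
    - [[-0.72, 0, -0.21], 0]
    - [[-0.81, 0, -0.24], 0]
    - [[-0.9, 0, -0.25], 0]
    - [[-0.98, 0, -0.25], 0]
    - [[-0.98, 0, -0.25], 0]

```text
clock: 18.05
position: [0.6463, -0.0258, 0.1971]
tool_rot: [-0.0, 0.993, -0.118, -0.0]
force: [0.1, -0.2, -0.3]
opening: 0.0001
finger_force: 0.0
```

```bash
python3 -c "
from h import *
case()"
```

```text
t 18.05 case pos mm [-1.115e+02  1.000e-01  1.971e+02] F case [-0.2  0.1 -0.3] xang -13.6 q [-0.08  0.24  1.71  0.    1.19  1.73] op 0.00010647713398089366
```

Call:
jog_arm:
  series:
    - [[-0.1, 0, 0], 0]
    - [[-0.2, 0, 0], 0]
    - [[-0.3, 0, 0.01], 0]
    - [[-0.4, 0, 0.03], 0]
    - [[-0.5, 0, 0.07], 0]
    - [[-0.58, 0, 0.11], 0]
    - [[-0.67, 0, 0.16], 0]
    - [[-0.76, 0, 0.22], 0]
    - [[-0.84, 0, 0.29], 0]
    - [[-0.91, 0, 0.36], 0]
    - [[-0.97, 0, 0.44], 0]
    - [[-0.97, 0, 0.44], 0]

```text
clock: 19.25
position: [0.5702, -0.0076, 0.1604]
tool_rot: [0.0, 0.993, -0.118, -0.001]
force: [-0.1, 0.0, -0.6]
opening: 0.0008
finger_force: 0.0
```

Call:
jog_arm:
  series:
    - [[-0.06, 0, 0.09], 0]
    - [[-0.11, 0, 0.18], 0]
    - [[-0.14, 0, 0.27], 0]
    - [[-0.18, 0, 0.37], 0]
    - [[-0.2, 0, 0.46], 0]
    - [[-0.22, 0, 0.56], 0]
    - [[-0.22, 0, 0.64], 0]
    - [[-0.22, 0, 0.68], 0]
    - [[-0.22, 0, 0.72], 0]
    - [[-0.22, 0, 0.75], 0]
    - [[-0.22, 0, 0.75], 0]

```text
clock: 20.35
position: [0.5544, -0.0036, 0.1085]
tool_rot: [0.0, 0.993, -0.118, -0.001]
force: [-21.3, 1.0, 42.9]
opening: 0.0005
finger_force: 21.0
```

```bash
python3 -c "
from h import *
case()"
```

```text
t 20.35 case pos mm [-1.690e+01  1.000e-01  1.085e+02] F case [21.   4.1 42.9] xang -13.6 q [-0.05  0.16  1.99 -0.    1.    1.76] op 0.0005434489920142552
```

The hasp is pressed flat: the tip is at 108.5 mm and 109 was expected. I'll lift away and check.

Call:
jog_arm:
  series:
    - [[0, 0, -0.3], 0]
    - [[0, 0, -0.7], 0]
    - [[0, 0, -1], 0]
    - [[0, 0, -1], 0]

```text
clock: 20.75
position: [0.5578, -0.0038, 0.1861]
tool_rot: [-0.0, 0.993, -0.119, 0.004]
force: [0.0, 0.2, 0.2]
opening: 0.0005
finger_force: 0.0
```

Call:
jog_arm:
  series:
    - [[0, 0, -0.5], 0]
    - [[0, 0, -1], 0]
    - [[0, 0, -1], 0]

```text
clock: 21.05
position: [0.558, -0.0039, 0.2671]
tool_rot: [-0.0, 0.993, -0.119, 0.005]
force: [0.2, -0.2, 0.7]
opening: 0.0007
finger_force: 0.0
```

Call:
jog_arm:
  series:
    - [[0, 0.3, -0.3], 0]
    - [[0, 0.7, -0.6], 0]
    - [[0, 1, -0.6], 0]
    - [[0, 1, -0.6], 0]

```text
clock: 21.45
position: [0.5353, -0.0837, 0.3088]
tool_rot: [0.0, 0.993, -0.12, -0.0]
force: [0.1, 0.5, 0.7]
opening: 0.0003
finger_force: 0.0
```

Call:
jog_arm:
  series:
    - [[0, 0.5, 0], 0]
    - [[0, 1, 0], 0]
    - [[0, 1, 0], 0]

```text
clock: 21.75
position: [0.5157, -0.1617, 0.3074]
tool_rot: [0.0, 0.993, -0.12, -0.002]
force: [-0.5, 0.7, -0.7]
opening: 0.0009
finger_force: 0.0
```

Call:
jog_arm:
  series:
    - [[0, 0.5, 0], 0]
    - [[0, 1, 0], 0]
    - [[0, 1, 0], 0]

```text
clock: 22.05
position: [0.4972, -0.2391, 0.3077]
tool_rot: [0.0, 0.993, -0.12, -0.001]
force: [0.9, 0.4, 0.2]
opening: 0.0007
finger_force: 0.0
```

Call:
jog_arm:
  series:
    - [[0, 0.5, 0], 0]
    - [[0, 1, 0], 0]
    - [[0, 1, 0], 0]
    - [[0, 1, 0], 0]
    - [[0, 1, 0], 0]

```text
clock: 22.55
position: [0.4798, -0.3129, 0.3089]
tool_rot: [-0.001, 0.993, -0.118, -0.001]
force: [-0.4, 0.0, -0.5]
opening: 0.0006
finger_force: 0.0
```

```bash
python3 -c "
from h import *
case();b=snap('side','side7.png');a=snap('top','top7.png')
y=cv2.resize(a['frame'][120:320,160:427,::-1],(533,400)[:2],interpolation=3)
z=cv2.resize(b['frame'][150:270,280:440,::-1],(533,400)[:2],interpolation=3)
cv2.imwrite('pics/m7.png',cv2.resize(np.vstack([y,z]),(400,600),interpolation=cv2.INTER_AREA))"
```

```text
t 22.55 case pos mm [-17.2 318.3 308.9] F case [ 0.4  0.1 -0.5] xang -13.6 q [-0.62  0.04  1.74  0.    1.37  1.19] op 0.0005803235801654048
```

View pics/m7.png

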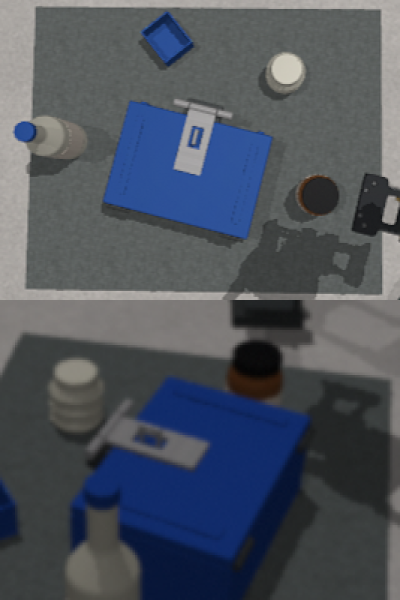

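The picture shows the lid shut and the hasp flat at crop (195,140) with the loop through its slot. The bottle, jar, bellows and bin are where they started.

```bash
python3 -c "
from h import *
print(finish_job())"
```

```text
the job is handed in; nothing more can be done
None
```

The job is handed in: the dial is at its off stop, the lid is shut, the hasp lies flat with the catch loop through its slot, and the bottle, jar, bellows and bin look undisturbed in the last picture (about 23 s on the robot's clock).

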